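Bring a pressure gauge up to half scale on the test pump and shut it in

TASK

On the gauge test pump, push the arms of the four-armed star handle round clockwise with a fingertip until the pointer of the large dial has come up to the long half-scale mark, without running past it. Then shut the gauge in: push the ball-valve lever with a fingertip clockwise, a quarter turn, until it stands fully across its pipe, and leave the pointer on its mark. Push gently, do not grip anything, and do not disturb the loose parts and tools lying about.

Things in the scene. Friction and masses are not known exactly. Their poses are not given: they have to be found in the camera images.
- pump: gauge test pump, screwed down: cream box, 240 (x) x 460 (y) mm, steel top plate 85 mm above the bench. Origin on the bench; own axes: x to its back, box from y -220 to +240. On it, own (x, y) in mm: star handle (-30, -120), valve pivot (-60, 150), large gauge (65, 150), upright reference gauge (85, -5), radius 36, top 183 above the bench; oil cup (85, -185), radius 24, top 133
- star_hub (a point): centre of the star handle on its vertical spindle, at the height of the arms' centre line (165 mm above the bench); turns with the handle. Steel hub of 19 mm radius; four arms along its own +x, +y, -x and -y: bars 12 mm thick ending in black balls, 25 mm across, centred 100 mm from the spindle
- star (a joint): turn of the star handle, rad, growing clockwise seen from above. It stays where it is left and resists with about 0.35 N m. One rad of it moves the large gauge's pointer 0.75 rad clockwise
- gauge: large round steel gauge, 160 mm across, lying face up on the pump, its top 165 mm above the bench; white dial, black marks over 270 degrees. Origin at the centre of its back; its own +x points from the dial's centre to the half-scale mark (the longest, thickest mark, in the middle of the scale, facing the gap)
- needle_tip (a point): tip of the black pointer of the large gauge, 60 mm from the dial's centre
- needle (a joint): reading of the large gauge, rad of pointer turn clockwise from the bottom end of the scale: 0 at the first mark, 2.356 at the long half-scale mark, 4.712 at the last; small marks are 0.094 apart
- valve_pivot (a point): pivot of the ball-valve lever, 138 mm above the bench; its own x points along the lever. The valve's pipe runs under it along the pump's x axis
- valve_tip (a point): free end of the valve lever, 98 mm from the pivot. The lever's grey sleeve is 18 mm wide, runs from 22 to 98 mm from the pivot and lies 133 to 145 mm above the bench; the pump's top plate is 48 mm below it
- valve (a joint): turn of the valve lever, rad: 0 open, the lever along its pipe and pointing to the pump's front (-x of the pump); 1.571 shut against a stop, the lever across the pipe and pointing to the pump's +y side (clockwise seen from above). It stays where it is left and resists with about 0.25 N m
- adaptor: loose brass adaptor, 26 mm diameter, 30 mm tall, standing on the pump's top plate between star handle and valve. Origin under its middle
- spanner: loose spanner lying on the bench near the pump's +y end
- driver: loose screwdriver lying on the bench beside the pump's -y end
- tape: loose white roll of thread tape, 52 mm diameter, 14 mm tall, lying flat on the bench beyond the pump's +y end
- spare_gauge: loose small gauge, 65 mm diameter, lying face up on the bench near the pump's -y end; not connected to anything
- oil: loose white oil bottle, 56 mm diameter, 130 mm tall, standing at the left front of the bench, near the robot's base

How it is judged:
By the outcome, as a careful person would: the job done as asked, in the order asked, and still so for the second after the job is handed in, with the robot touching nothing.
It also fails if it takes over 59 s, if anything falls off the work surface, if the arm or the gripper's body presses on something with over 40 N, if the wrist force passes 120 N, or if a joint passes its speed limit or range.

ROBOT

A 6-joint arm with a two-finger parallel gripper is mounted at the origin on the work surface. World frame = base frame: x ahead of the robot, y to its left, z up, the work surface at z = 0. Lengths are in m, angles in rad, forces in N, time in s.
With the tool pointing down it reaches from about 0.25 to 0.8 m from the base axis. Payload 8.5 kg.
Tool frame: the origin (TCP) lies midway between the tips of the shut fingers; the grasp point (between the pads) lies 19 mm behind it; z points along the fingers, y is the line along which they close (so a half turn about z gives the same grasp; the last joint's range is limited). The gripper opens to 85 mm and grips with 20 to 120 N. Pads are 22 mm wide; open, the fingers measure 114 mm over their backs; the gripper's body (76 mm by 85 mm) begins 54 mm behind the grasp point. The pads swing forward as they close: fully open they stand 13 mm farther back than shut.
Start: joints at [-1.133, 0.238, -0.013, 1.319, 0, 1.571], TCP at [0.223, -0.475, 0.199] pointing down, gripper open.
Joint ranges: [-2.66, 2.66], [-1.03, 1.9], [-1.14, 1.46], [-1.82, 2.27], [-1.45, 1.34], [-3.14, 3.14]. Speed limits (rad/s): [2.22, 2.22, 2.79, 3.14, 3.14, 3.14].

INTERFACE

Orientations are given as a rotation vector (axis times angle).
In Python, from cell import robot gives the robot as it stands.
- The arm moves only by the tool jog_arm, never from a script. Its argument "deltas" is a list of rows, each a list of 2 entries, a list of its own where there are three numbers: the shift along the tool's x, y, z scaled (see below), then the turn about the tool's z scaled (see below). A call has 1 to 10 rows; each row is the pose to reach, as a shift and turn from the pose commanded when the call began, along the tool's axes at that moment, turning the shorter way round; what a row does not reach only later rows make up. The controller multiplies each number of a shift by 100 mm and each number of a turn by 2 pi rad. A row lasts 1/10 s, in which the tool goes at most 50 mm and 8.59 degrees, less where a joint would pass 70% of its speed; a pose out of reach is approached as far as the arm can. A call with a number of a shift or a turn outside -1 to 1 is refused whole. A call with a gripper value outside its range is refused whole. "fingers" is the opening, from 0 (shut) to 1 (fully open), set as the call begins (left out, the last holds). The fingers move at their own pace and stop on an object; "grip_force" is the grip in N (left out, the last holds). Time passes only in rows, so rows that repeat a pose let the fingers close. It gives the time, the measured TCP pose, the force, the opening and the grip force at its end, in the units of the state.
- robot.sense(): the state, without advancing time (a new reading comes with each control period).
- robot.get_image(name): name is "scene" or "top" or "wrist"; returns the picture (400x640x3 uint8, red, green, blue); there is no depth.
- robot.camera_params(name): a dict with "vfov" (degrees; the focal length in pixels is half the picture's height over the tangent of half this angle, whatever the lens; pixels are square), "cx", "cy" (the principal point, pixels), "rvec" (rotation vector, rad) and "tvec" (3), from world to camera coordinates, as OpenCV has them; the wrist camera has in their place "mount" (4x4, takes a point from camera to tool coordinates, whose origin is the TCP and whose axes are the flange's). Camera axes: x right, y down, z forward; pixel columns grow to the right and rows downward; lengths in m; the calibration is good to about 2 mm. The wrist camera is an equidistant fisheye: a pixel r from the principal point sees the ray r / f radians off the axis. A picture is of the moment at which its call begins: read the wrist's pose just before it. camera_params takes no time and is no camera call.
- robot.job_done(): hands the job in; it is judged then, once.
The state is a dict: "clock": time; "joint_pos": joint angles; "qd": joint speeds; "tau": joint torques, N m; "eef_pos": TCP position; "tool_rot": TCP orientation; "force": force on the tool from outside, world axes, zero at the start; "ft_torque": the same for the moment, N m; "grip_width": finger opening in m; "gripper_force": force on a finger pad.
Only numpy, scipy, OpenCV 4.12 (cv2) and the standard library are available. Lean on these libraries where they do the work, as an engineer would, in place of code of your own. Each camera call takes 0.05 s, during which the arm holds its last target. There are 200 camera calls.

## Working session

There is one attempt and no reset: what is moved stays moved. The work goes in short steps, Python scripts to look and compute and a tool call to move; the robot and the scene stay as the last step left them, time stands still between calls to the robot, and variables do not carry over. Pictures are saved under pics/ and viewed, at most 10 in all, crops included, and the job is handed in when it is done.

Besides the shell and the picture viewer there is one more tool, called after "Emit:" by a JSON object that holds its "method" and its "body". jog_arm: Moves the arm, as the interface text tells. Shifts and turns lie within -1 to 1; 1 stands for 100 mm of shift or 2 pi rad of turn. Its arguments: {"type":"object","properties":{"deltas":{"type":"array","items":{"type":"array"}},"fingers":{"type":"number"},"grip_force":{"type":"number"}},"required":["deltas"]}

```bash
mkdir -p pics; ls; python3 - <<'E'
from cell import robot
import cv2
s=robot.sense();print(s)
for n in("scene","top"):
    cv2.imwrite(f"pics/{n}0.png",robot.get_image(n)[:,:,::-1]);print(n,robot.camera_params(n))
print(robot.camera_params("wrist"))
E
```

```text
pics
{'clock': 0.0, 'joint_pos': array([-1.13299117e+00,  2.38769648e-01, -1.42678269e-02,  1.31922716e+00,
       -8.60532782e-07,  1.57082543e+00]), 'qd': array([ 0.00083357,  0.00022082, -0.00127156,  0.00091611, -0.00082864,
        0.00010714]), 'tau': array([-1.07684820e-03, -5.38780618e+01,  3.46439588e+01,  1.84442679e-02,
       -1.35108980e-04,  2.27345959e-05]), 'eef_pos': array([ 0.22237032, -0.47504741,  0.19867824]), 'tool_rot': array([-3.06523379e+00, -6.81867804e-01,  5.01980564e-04]), 'force': array([ 0.4289659 , -0.10288592, -0.63295874]), 'ft_torque': array([-0.0452256 , -0.06208672,  0.01971327]), 'gripper_force': 0.0, 'grip_width': 0.08505031667641275}
scene {'vfov': 43.88765580160395, 'cx': 314.67164413471545, 'cy': 201.75016765929155, 'rvec': array([ 1.90698091,  1.54800646, -0.64607161]), 'tvec': array([-0.11241795, -0.27969697,  1.76763091])}
top {'vfov': 55.44106396916519, 'cx': 318.2259650125918, 'cy': 194.84277488893377, 'rvec': array([ 2.21946565, -1.97283731,  0.2093282 ]), 'tvec': array([-0.03794414,  0.53987429,  0.98734504])}
{'vfov': 65.70646984690485, 'cx': 321.0123216012002, 'cy': 202.2042085707597, 'mount': array([[-2.71155859e-04, -9.53235216e-01, -3.02229298e-01,
         7.70682942e-02],
       [ 9.99999957e-01, -2.93430789e-04,  2.82987621e-05,
         1.16809540e-03],
       [-1.15658758e-04, -3.02229278e-01,  9.53235255e-01,
        -1.74456582e-01],
       [ 0.00000000e+00,  0.00000000e+00,  0.00000000e+00,
         1.00000000e+00]])}
```

View pics/top0.png

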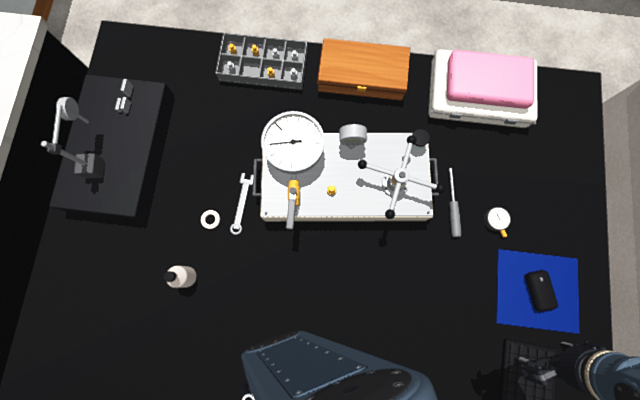

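View pics/scene0.png

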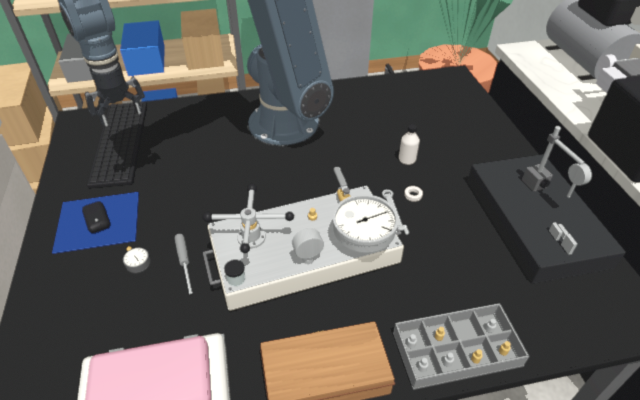

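The top view shows the hub near (402,175), balls at (362,164), (411,140), (440,188) and (390,214), the gauge at (293,141) and the lever running (293,190) to (290,225). The scene view shows the hub near (248,215), the gauge at (365,220) and the lever tip at (340,172). I'll enlarge both.

```bash
cat > h.py <<'E'
import numpy as np, cv2
from cell import robot
from scipy.spatial.transform import Rotation as R
def K(p): 
    f=200/np.tan(np.radians(p["vfov"])/2); return f
def ray(n,uv,s=None):
    p=robot.camera_params(n); f=K(p); d=np.array([(uv[0]-p["cx"])/f,(uv[1]-p["cy"])/f,1.])
    if n!="wrist":
        M=R.from_rotvec(p["rvec"]).as_matrix(); return -M.T@p["tvec"], M.T@d/np.linalg.norm(d)
    r=np.hypot(d[0],d[1]); d=np.array([d[0]/r*np.sin(r),d[1]/r*np.sin(r),np.cos(r)])
    T=np.eye(4);T[:3,:3]=R.from_rotvec(s["tool_rot"]).as_matrix();T[:3,3]=s["eef_pos"]
    C=T@p["mount"]; return C[:3,3],C[:3,:3]@d
def onz(n,uv,z,s=None):
    o,d=ray(n,uv,s); return o+d*(z-o[2])/d[2]
def tri(a,b):
    (o1,d1),(o2,d2)=a,b
    t=np.linalg.lstsq(np.c_[d1,-d2],o2-o1,rcond=None)[0]
    p,q=o1+t[0]*d1,o2+t[1]*d2; return (p+q)/2,np.linalg.norm(p-q)
E
python3 - <<'E'
import cv2,numpy as np
from h import *
a=cv2.imread("pics/top0.png")[105:245,250:450]; cv2.imwrite("pics/tc.png",cv2.resize(a,(800,560),interpolation=cv2.INTER_CUBIC))
a=cv2.imread("pics/scene0.png")[155:305,205:405]; cv2.imwrite("pics/sc.png",cv2.resize(a,(800,600),interpolation=cv2.INTER_CUBIC))
E
```

```text
(no output)
```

View pics/tc.png

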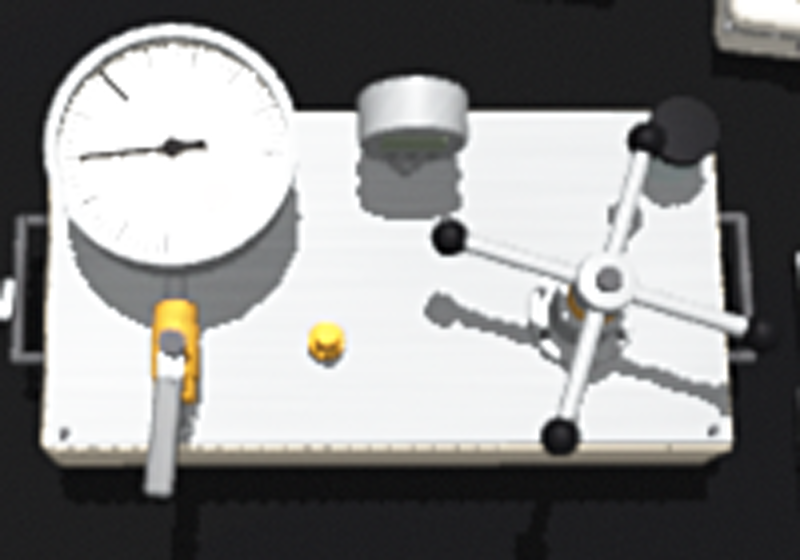

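View pics/sc.png

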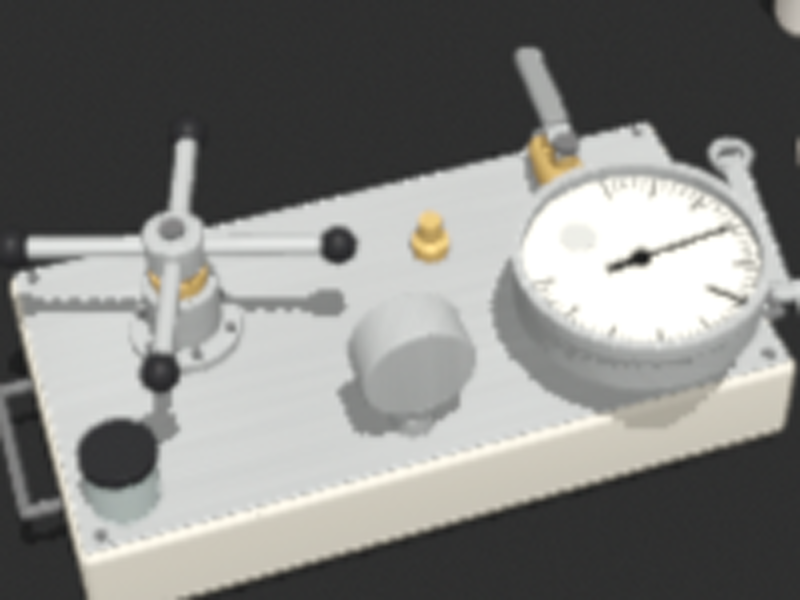

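The top crop (4x, offset 250,105) shows the dial centre at (173,146), pointer tip (82,157), half mark running (98,68)–(128,98), hub (607,279), balls (449,237), (647,137), (762,334), (561,436), and lever tip end (158,494). The scene crop (4x, offset 205,155) shows the dial centre at (641,258), tip (730,228), mark (710,288)–(746,302), hub (173,240), and balls (339,245), (187,132), (11,248), (159,372).

```bash
python3 - <<'E'
from h import *
np.set_printoptions(precision=4,suppress=True)
t=lambda u,v:(250+(u+.5)/4-.5,105+(v+.5)/4-.5); c=lambda u,v:(205+(u+.5)/4-.5,155+(v+.5)/4-.5)
P={}
for k,a,b in [("needletip",(82,157),(730,228)),("dialc",(173,146),(641,258)),("markin",(128,98),(710,288)),("markout",(98,68),(746,302)),
 ("bL",(449,237),(339,245)),("bB",(647,137),(159,372)),("bR",(762,334),(11,248)),("bF",(561,436),(187,132)),("adapt",(325,335),(430,222)),("levtip",(160,488),(527,55)),("levpiv",(173,340),(566,138)),
 ("plateFR",(712,430),(30,278)),("plateFL",(65,434),(640,131))]:
    P[k],e=tri(ray("top",t(*a)),ray("scene",c(*b))); print(k,P[k],"gap %.4f"%e)
h=np.mean([P[k] for k in("bL","bB","bR","bF")],0); print("hub",h)
for k in("bL","bB","bR","bF"): d=P[k]-h; print(k,np.linalg.norm(d[:2]),np.degrees(np.arctan2(d[1],d[0])))
ang=lambda n,k0,k1,ff,z:np.degrees(np.arctan2(*(onz(n,ff(*k1),z)-onz(n,ff(*k0),z))[[1,0]]))
for n,ff,C,T,M in(("top",t,(173,146),(82,157),(113,83)),("scene",c,(641,258),(730,228),(746,302))):
    a,b=ang(n,C,T,ff,.16),ang(n,C,M,ff,.16); print(n,a,b,"to go rad",np.radians(a-b))
    print(onz(n,ff(*C),.16))
E
```

```text
needletip [0.6379 0.1636 0.158 ] gap 0.0062
dialc [0.6513 0.1045 0.1584] gap 0.0018
markin [0.6816 0.1388 0.1557] gap 0.0032
markout [0.6985 0.1583 0.1576] gap 0.0015
bL [ 0.6089 -0.0759  0.1659] gap 0.0018
bB [ 0.6886 -0.1943  0.1678] gap 0.0012
bR [ 0.5693 -0.2731  0.1657] gap 0.0020
bF [ 0.4908 -0.1552  0.1678] gap 0.0012
adapt [ 0.5501 -0.0066  0.1119] gap 0.0004
levtip [0.4343 0.0851 0.1418] gap 0.0023
levpiv [0.5273 0.089  0.1479] gap 0.0023
plateFR [ 0.5218 -0.2687  0.0864] gap 0.0014
plateFL [0.4695 0.1589 0.087 ] gap 0.0049
hub [ 0.5894 -0.1746  0.1668]
bL 0.10064045250707149 78.8222052913763
bB 0.10110049195807798 -11.23711745252803
bR 0.10050705154664652 -101.54562986500453
bF 0.10045519822437782 168.8397696058431
top 103.95684936519743 49.203769759248694 to go rad 0.9556215147303648
[0.6505 0.1034 0.16  ]
scene 102.13037298316709 47.20263502410633 to go rad 0.9586698780582806
[0.6527 0.1049 0.16  ]
```

Heights and radii agree with the text (hub z 0.167, ball radius 100 mm, pump yaw about 7°). The pointer has 0.957 rad to go, which is about 1.276 rad of star. I'll push the front arm, starting at 168.8°, with the fingers shut.

Emit:
{"method": "jog_arm", "body": {"deltas": [[[0.3,-0.1,-0.25],0],[[0.6,-0.2,-0.5],0],[[1,-0.33,-0.5],0]], "fingers": 0}}

```text
clock: 0.4
eef_pos: [0.3, -0.4039, 0.2518]
tool_rot: [3.064, 0.678, 0.002]
force: [1.9, -0.5, -0.5]
grip_width: 0.0436
gripper_force: 0.0
```

Emit:
{"method": "jog_arm", "body": {"deltas": [[[0.5,-0.17,0],0],[[1,-0.33,0],0]]}}

```text
clock: 0.6
eef_pos: [0.3726, -0.3332, 0.2493]
tool_rot: [-3.067, -0.68, -0.0]
force: [1.1, -0.5, 0.1]
grip_width: 0.0119
gripper_force: 0.0
```

Emit:
{"method": "jog_arm", "body": {"deltas": [[[0.5,-0.17,0],0],[[1,-0.33,0],0]]}}

```text
clock: 0.8
eef_pos: [0.4455, -0.2641, 0.2492]
tool_rot: [-3.066, -0.682, 0.0]
force: [-0.8, -1.0, 0.3]
grip_width: -0.0
gripper_force: 0.0
```

Emit:
{"method": "jog_arm", "body": {"deltas": [[[0.3,-0.1,0],-0.02],[[0.5,-0.2,0],-0.04],[[0.5,-0.2,0],-0.06],[[0.5,-0.2,0],-0.08],[[0.5,-0.2,0],-0.1],[[0.5,-0.2,0],-0.125],[[0.5,-0.2,0],-0.15],[[0.5,-0.2,0],-0.15]]}}

```text
clock: 1.6
eef_pos: [0.4811, -0.2264, 0.2489]
tool_rot: [-2.419, -2.003, 0.0]
force: [-0.2, 0.1, 0.8]
grip_width: -0.0003
gripper_force: 0.0
```

```bash
cat >> h.py <<'E'
HUB=np.array([.5894,-.1746]); PIV=np.array([.5268,.0895])
def pos(c,r,th,off):  # tool place behind an arm at angle th (deg), off = centre line to tool axis
    a=np.radians(th); return c+r*np.array([np.cos(a),np.sin(a)])-off*np.array([np.sin(a),-np.cos(a)])
def rows(tg):  # tg: (x,y,z,yaw deg)
    s=robot.sense(); M=R.from_rotvec(s["tool_rot"]).as_matrix(); yaw=np.degrees(np.arctan2(M[1,0],M[0,0]))
    print("t %.2f"%s["clock"],s["eef_pos"].round(4),"yaw %.1f"%yaw,"F",s["force"].round(1),"tilt",M[:,2].round(3),"w %.3f"%s["grip_width"])
    print([[ (M.T@(np.array(t[:3])-s["eef_pos"])*10).round(3).tolist(), round((yaw-t[3])/360,4)] for t in tg])
E
python3 - <<'E'
from h import *
p=pos(HUB,.067,168.8,.030); print(p)
rows([(*p,.25,78.8),(*p,.152,78.8)])
E
```

```text
[ 0.51784897 -0.19101495]
t 1.60 [ 0.4811 -0.2264  0.2489] yaw 79.2 F [-0.2  0.1  0.8] tilt [-0.001  0.    -1.   ] w -0.000
[[[0.416, 0.295, -0.011], np.float64(0.0012)], [[0.416, 0.295, 0.969], np.float64(0.0012)]]
```

Emit:
{"method": "jog_arm", "body": {"deltas": [[[0.42,0.3,0],0],[[0.42,0.3,0.35],0],[[0.42,0.3,0.7],0],[[0.42,0.3,0.97],0],[[0.42,0.3,0.97],0]]}}

```text
clock: 2.1
eef_pos: [0.5164, -0.1899, 0.1488]
tool_rot: [-2.421, -1.992, 0.005]
force: [-1.1, 0.6, -0.8]
grip_width: -0.0
gripper_force: 0.0
```

```bash
python3 - <<'E'
from h import *
rows([(*pos(HUB,.067,th,.0175),.152,th-90) for th in (168.8,163,157,151,145,139)])
cv2.imwrite("pics/w1.png",robot.get_image("wrist")[:,:,::-1])
E
```

```text
t 2.10 [ 0.5164 -0.1899  0.1488] yaw 78.9 F [-1.1  0.6 -0.8] tilt [-0.006  0.002 -1.   ] w -0.000
[[[0.117, 0.016, -0.032], np.float64(0.0003)], [[0.186, 0.002, -0.032], np.float64(0.0164)], [[0.258, -0.005, -0.032], np.float64(0.033)], [[0.331, -0.005, -0.032], np.float64(0.0497)], [[0.403, 0.003, -0.032], np.float64(0.0664)], [[0.473, 0.019, -0.032], np.float64(0.083)]]
```

View pics/w1.png

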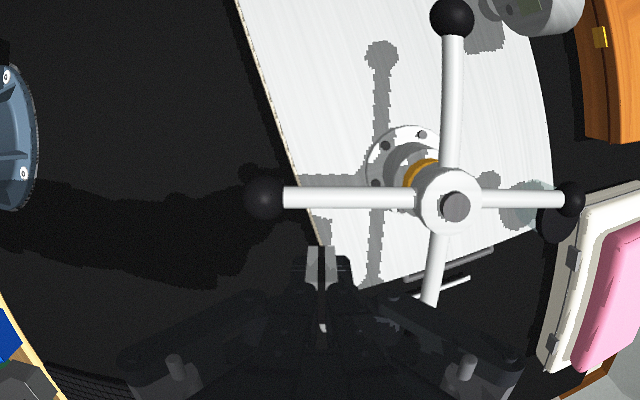

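The wrist view shows the shut fingertips at (320,250), behind the front arm (bar at row 197, ball at column 263, hub at column 450). The height is clear, so I'll push.

Emit:
{"method": "jog_arm", "body": {"deltas": [[[0.06,0.01,0],0],[[0.12,0.015,0],0],[[0.155,0.01,0],0.008],[[0.19,0,0],0.017],[[0.225,0,0],0.025],[[0.26,-0.005,0],0.033],[[0.295,-0.005,0],0.041],[[0.33,-0.005,0],0.05],[[0.365,0,0],0.058],[[0.4,0,0],0.066]]}}

```text
clock: 3.15
eef_pos: [0.5273, -0.1513, 0.1539]
tool_rot: [2.783, 1.454, 0.003]
force: [-0.0, 0.4, -0.5]
grip_width: -0.0
gripper_force: 0.0
```

```bash
cat >> h.py <<'E'
def rd(n,name=None,z=.16):
    """pointer and half-mark angles from dark pixels on the rectified dial (0.4 mm/px)"""
    im=robot.get_image(n); s=None
    if name: cv2.imwrite(name,im[:,:,::-1])
    p=robot.camera_params(n); f=K(p); M=R.from_rotvec(p["rvec"]).as_matrix()
    C=np.array([.6516,.1045]) 
    r=np.arange(.02,.075,.0005); th=np.radians(np.arange(-180,180,.25))
    X=np.stack([C[0]+np.outer(np.cos(th),r),C[1]+np.outer(np.sin(th),r),np.full((len(th),len(r)),z)],-1)@M.T+p["tvec"]
    g=cv2.remap(cv2.cvtColor(im,cv2.COLOR_RGB2GRAY),(f*X[...,0]/X[...,2]+p["cx"]).astype(np.float32),(f*X[...,1]/X[...,2]+p["cy"]).astype(np.float32),cv2.INTER_LINEAR)
    return np.degrees(th),r,255.-g
def peak(th,prof):
    k=np.argmax(prof); w=np.arange(k-12,k+13)%len(th); q=np.clip(prof[w]-np.median(prof),0,None)
    return th[k]+(q*(np.arange(-12,13)*.25)).sum()/q.sum(),prof[k]
E
python3 - <<'E'
from h import *
rows([(*pos(HUB,.067,th,.0175),.15,th-90) for th in (138,133,127,121,115,109)])
for n in("top","scene"):
    th,r,d=rd(n,f"pics/{n}1.png")
    for a,b in((.025,.045),(.03,.055),(.045,.055),(.056,.066)): print(n,a,b,peak(th,d[:,(r>=a)&(r<b)].mean(1)))
E
```

```text
t 3.15 [ 0.5273 -0.1513  0.1539] yaw 55.2 F [-0.   0.4 -0.5] tilt [ 0.002 -0.    -1.   ] w -0.000
[[[0.073, -0.044, 0.039], np.float64(0.0199)], [[0.134, -0.049, 0.039], np.float64(0.0338)], [[0.206, -0.048, 0.039], np.float64(0.0505)], [[0.278, -0.04, 0.039], np.float64(0.0672)], [[0.349, -0.024, 0.039], np.float64(0.0838)], [[0.418, -0.001, 0.039], np.float64(0.1005)]]
top 0.025 0.045 (np.float64(106.3276599720676), np.float64(119.825))
top 0.03 0.055 (np.float64(105.98361258963871), np.float64(114.44))
top 0.045 0.055 (np.float64(50.516248061586175), np.float64(109.65))
top 0.056 0.066 (np.float64(50.384085503351564), np.float64(110.65))
scene 0.025 0.045 (np.float64(101.27084522963257), np.float64(93.9))
scene 0.03 0.055 (np.float64(101.74860165429732), np.float64(92.64))
scene 0.045 0.055 (np.float64(101.80599455040871), np.float64(92.2))
scene 0.056 0.066 (np.float64(46.54427583692131), np.float64(98.2))
```

```bash
python3 - <<'E'
from h import *
w=robot.get_image("wrist")[:,:,::-1]
cv2.imwrite("pics/c1.png",np.hstack([cv2.resize(w,(440,275)),cv2.resize(cv2.imread("pics/scene1.png")[160:280,200:357],(360,275))]))
E
```

```text
(no output)
```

View pics/c1.png

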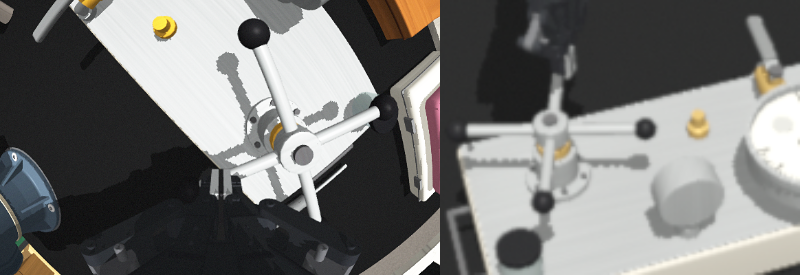

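The fingertip is near the arm, but the star has not turned and the force is zero. I'll check the arm's position with rays from the wrist view.

```bash
python3 - <<'E'
from h import *
np.set_printoptions(precision=4,suppress=True)
M=R.from_euler("z",78.9,degrees=True).as_matrix()@np.diag([1,-1,-1.])
s1=dict(eef_pos=np.array([.5164,-.1899,.1488]),tool_rot=R.from_matrix(M).as_rotvec())
s1["tool_rot"]=np.array([-2.421,-1.992,.005])
s2=robot.sense()
print("hub w1",onz("wrist",(451,198),.17,s1),"ball F w1",onz("wrist",(263,199),.165,s1),"arm@320",onz("wrist",(320,197),.165,s1))
k=.6875
print("hub w2",onz("wrist",(300/k,150/k),.17,s2),"bL",onz("wrist",(254/k,34/k),.165,s2),"bB",onz("wrist",(386/k,108/k),.165,s2),"arm near finger",onz("wrist",(228/k,175/k),.165,s2))
print("tri hub",tri(ray("wrist",(451,198),s1),ray("wrist",(300/k,150/k),s2)))
w=robot.get_image("wrist")[:,:,::-1]; sc=cv2.imread("pics/scene1.png")[150:240,215:305]
cv2.imwrite("pics/c2.png",np.hstack([cv2.resize(w[190:310,250:390],(440,377),interpolation=cv2.INTER_CUBIC),cv2.resize(sc,(360,377),interpolation=cv2.INTER_CUBIC)]))
print(s2["clock"],s2["eef_pos"],s2["force"],s2["joint_pos"])
E
```

```text
hub w1 [ 0.5931 -0.174   0.17  ] ball F w1 [ 0.4919 -0.1565  0.165 ] arm@320 [ 0.5224 -0.1613  0.165 ]
hub w2 [ 0.5916 -0.1755  0.17  ] bL [ 0.6097 -0.0774  0.165 ] bB [ 0.6918 -0.1967  0.165 ] arm near finger [ 0.5286 -0.1616  0.165 ]
tri hub (array([ 0.5905, -0.1715,  0.177 ]), np.float64(0.00043233476897801645))
3.3 [ 0.527  -0.1514  0.1535] [-0.0142 -0.3377  0.4724] [-0.2798  0.2951 -0.053   1.2207  0.0001  1.895 ]
```

View pics/c2.png

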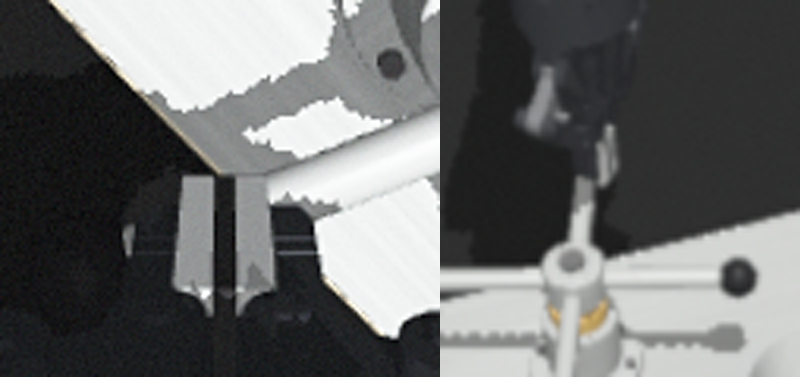

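The pads hide the arm, and the tip row (246) puts the visible tip about 14 mm or more above the nominal TCP. So the finger passed over the arm without touching it. The side linkage only begins about 55 mm up the finger, so I'll go back behind the arm, 20 mm lower and at r = 55 mm.

```bash
python3 - <<'E'
from h import *
p=pos(HUB,.055,168.8,.032)
rows([(.527,-.151,.2,55),(*p,.2,67),(*p,.2,78.8),(*p,.132,78.8)])
E
```

```text
t 3.35 [ 0.5269 -0.1515  0.1532] yaw 55.4 F [-0.6 -0.5 -0.6] tilt [ 0.001 -0.    -1.   ] w 0.000
[[[0.006, -0.001, -0.468], np.float64(0.0011)], [[-0.347, 0.269, -0.467], np.float64(-0.0322)], [[-0.347, 0.269, -0.467], np.float64(-0.065)], [[-0.347, 0.268, 0.213], np.float64(-0.065)]]
```

Emit:
{"method": "jog_arm", "body": {"deltas": [[[0,0,-0.47],0],[[0,0,-0.47],0],[[-0.35,0.27,-0.47],-0.02],[[-0.35,0.27,-0.47],-0.04],[[-0.35,0.27,-0.47],-0.065],[[-0.35,0.27,-0.15],-0.065],[[-0.35,0.27,0.1],-0.065],[[-0.35,0.27,0.21],-0.065],[[-0.35,0.27,0.21],-0.065]]}}

```text
clock: 4.25
eef_pos: [0.5279, -0.1956, 0.1303]
tool_rot: [-2.427, -1.992, 0.002]
force: [-0.3, 0.2, 0.0]
grip_width: -0.0001
gripper_force: 0.0
```

```bash
python3 - <<'E'
from h import *
rows([(*pos(HUB,.055,th,.017),.132,th-90) for th in (168.8,164,159,154,149,144)])
E
```

```text
t 4.25 [ 0.5279 -0.1956  0.1303] yaw 78.7 F [-0.3  0.2  0. ] tilt [-0.002  0.001 -1.   ] w -0.000
[[[0.156, 0.013, -0.017], np.float64(-0.0002)], [[0.203, 0.0, -0.017], np.float64(0.0132)], [[0.252, -0.008, -0.017], np.float64(0.0271)], [[0.302, -0.013, -0.017], np.float64(0.0409)], [[0.352, -0.013, -0.017], np.float64(0.0548)], [[0.402, -0.008, -0.017], np.float64(0.0687)]]
```

Short push first, to test contact.

Emit:
{"method": "jog_arm", "body": {"deltas": [[[0.08,0.01,0],0],[[0.13,0.01,0],0],[[0.16,0.01,0],0],[[0.18,0.005,0],0.006],[[0.2,0,0],0.013],[[0.225,-0.005,0],0.02],[[0.25,-0.01,0],0.027],[[0.25,-0.01,0],0.027]]}}

```text
clock: 5.05
eef_pos: [0.5329, -0.172, 0.1323]
tool_rot: [2.588, 1.776, -0.001]
force: [-0.7, -5.3, 1.5]
grip_width: -0.0002
gripper_force: 2.7
```

```bash
python3 - <<'E'
from h import *
rows([(*pos(HUB,.055,th,.017),.132,th-90) for th in (154,149,144,139,134,129)])
for n in("top","scene"):
    th,r,d=rd(n)
    for a,b in((.025,.042),(.056,.066)): print(n,a,b,peak(th,d[:,(r>=a)&(r<b)].mean(1)))
E
```

```text
t 5.05 [ 0.5329 -0.172   0.1323] yaw 68.9 F [-0.7 -5.3  1.5] tilt [ 0.001 -0.003 -1.   ] w -0.000
[[[0.057, -0.025, 0.003], np.float64(0.0136)], [[0.106, -0.034, 0.003], np.float64(0.0275)], [[0.156, -0.038, 0.003], np.float64(0.0414)], [[0.206, -0.038, 0.003], np.float64(0.0553)], [[0.256, -0.033, 0.003], np.float64(0.0692)], [[0.306, -0.024, 0.002], np.float64(0.0831)]]
top 0.025 0.042 (np.float64(101.9532421147945), np.float64(109.29411764705883))
top 0.056 0.066 (np.float64(50.386781223293866), np.float64(111.4))
scene 0.025 0.042 (np.float64(96.78025844609469), np.float64(88.29411764705883))
scene 0.056 0.066 (np.float64(46.54656132261148), np.float64(98.0))
```

Contact confirmed: 5 N, and the pointer moved about 4.5°. Continuing.

Emit:
{"method": "jog_arm", "body": {"deltas": [[[0.03,-0.015,0],0.007],[[0.057,-0.025,0],0.014],[[0.082,-0.03,0],0.02],[[0.106,-0.034,0],0.0275],[[0.131,-0.036,0],0.034],[[0.156,-0.038,0],0.041],[[0.181,-0.038,0],0.048],[[0.206,-0.038,0],0.055],[[0.231,-0.036,0],0.062],[[0.256,-0.033,0],0.069]]}}

```text
clock: 6.15
eef_pos: [0.5389, -0.1474, 0.1323]
tool_rot: [2.909, 1.176, -0.001]
force: [-2.4, -8.3, 1.6]
grip_width: 0.0
gripper_force: 3.5
```

```bash
cat >> h.py <<'E'
def look():
    for n in("top","scene"):
        th,r,d=rd(n); print(n,[round(float(v),1) for a,b in((.025,.042),(.056,.066)) for v in peak(th,d[:,(r>=a)&(r<b)].mean(1))])
E
python3 - <<'E'
from h import *
rows([(*pos(HUB,.055,th,.0155),.132,th-90) for th in (134,129,124,119,114,109)])
look()
E
```

```text
t 6.15 [ 0.5389 -0.1474  0.1323] yaw 44.0 F [-2.4 -8.3  1.6] tilt [ 0.001 -0.003 -1.   ] w 0.000
[[[0.019, -0.004, 0.003], np.float64(0.0001)], [[0.068, -0.015, 0.003], np.float64(0.0139)], [[0.117, -0.022, 0.003], np.float64(0.0278)], [[0.167, -0.025, 0.003], np.float64(0.0417)], [[0.217, -0.023, 0.003], np.float64(0.0556)], [[0.266, -0.018, 0.003], np.float64(0.0695)]]
top [82.0, 112.3, 50.4, 110.3]
scene [77.1, 112.4, 46.5, 98.0]
```

Emit:
{"method": "jog_arm", "body": {"deltas": [[[0.02,-0.005,0],0],[[0.043,-0.01,0],0.007],[[0.068,-0.015,0],0.014],[[0.092,-0.019,0],0.021],[[0.117,-0.022,0],0.028],[[0.142,-0.024,0],0.035],[[0.167,-0.025,0],0.042],[[0.192,-0.024,0],0.049],[[0.217,-0.023,0],0.0555],[[0.24,-0.021,0],0.0625]]}}

```text
clock: 7.25
eef_pos: [0.5537, -0.1287, 0.1322]
tool_rot: [3.084, 0.586, -0.002]
force: [-5.3, -4.8, 3.7]
grip_width: -0.0003
gripper_force: 4.0
```

```bash
python3 - <<'E'
from h import *
rows([(*pos(HUB,.055,th,.0155),.132,th-90) for th in (111,108,105,102,99)])
look()
E
```

```text
t 7.25 [ 0.5537 -0.1287  0.1322] yaw 21.5 F [-5.3 -4.8  3.7] tilt [-0.001 -0.002 -1.   ] w -0.000
[[[0.013, 0.007, 0.002], np.float64(0.0015)], [[0.042, -0.0, 0.002], np.float64(0.0098)], [[0.072, -0.006, 0.002], np.float64(0.0181)], [[0.101, -0.01, 0.002], np.float64(0.0265)], [[0.131, -0.012, 0.002], np.float64(0.0348)]]
top [64.3, 125.1, 50.4, 108.2]
scene [60.0, 93.0, 46.6, 98.0]
```

Emit:
{"method": "jog_arm", "body": {"deltas": [[[0.015,0.005,0],0.0015],[[0.03,0.003,0],0.006],[[0.042,0,0],0.01],[[0.057,-0.003,0],0.014],[[0.072,-0.006,0],0.018],[[0.086,-0.008,0],0.022],[[0.1,-0.01,0],0.026],[[0.1,-0.01,0],0.026]]}}

```text
clock: 8.15
eef_pos: [0.5624, -0.1231, 0.1322]
tool_rot: [3.123, 0.336, -0.002]
force: [-4.9, -1.2, 4.7]
grip_width: -0.0
gripper_force: 3.6
```

```bash
python3 - <<'E'
from h import *
look()
rows([(.545,-.118,.132,12),(.545,-.118,.23,12),(.545,0,.25,12)])
E
```

```text
top [55.5, 90.1, 51.0, 118.3]
scene [52.7, 97.7, 47.1, 117.2]
t 8.25 [ 0.5624 -0.1231  0.1322] yaw 12.3 F [-5.3 -1.2  4.6] tilt [-0.001 -0.001 -1.   ] w -0.000
[[[-0.159, -0.087, 0.002], np.float64(0.0009)], [[-0.16, -0.087, -0.978], np.float64(0.0009)], [[0.091, -1.24, -1.179], np.float64(0.0009)]]
```

Emit:
{"method": "jog_arm", "body": {"deltas": [[[-0.16,-0.05,0],0],[[-0.16,-0.087,-0.2],0],[[-0.16,-0.087,-0.6],0],[[-0.16,-0.087,-1],0]]}}

```text
clock: 8.65
eef_pos: [0.5453, -0.1176, 0.2329]
tool_rot: [-3.123, -0.337, 0.001]
force: [0.4, -1.4, 0.5]
grip_width: -0.0
gripper_force: 0.0
```

Emit:
{"method": "jog_arm", "body": {"deltas": [[[0.2,-0.5,-0.3],0],[[0.38,-0.97,-0.3],0]]}}

```text
clock: 8.85
eef_pos: [0.5622, -0.0259, 0.2646]
tool_rot: [3.123, 0.332, 0.01]
force: [1.8, -1.0, 0.0]
grip_width: 0.0
gripper_force: 0.0
```

Emit:
{"method": "jog_arm", "body": {"deltas": [[[0.2,-0.5,0],0],[[0.38,-0.97,0],0],[[0.38,-0.97,0],0],[[0.38,-0.97,0],0],[[0.38,-0.97,0],0]]}}

```text
clock: 9.35
eef_pos: [0.5769, 0.0766, 0.2606]
tool_rot: [3.123, 0.337, 0.0]
force: [-0.4, 0.1, 0.6]
grip_width: -0.0001
gripper_force: 0.0
```

```bash
python3 - <<'E'
from h import *
s=robot.sense(); print(s["clock"],s["eef_pos"],s["qd"].round(3))
im=robot.get_image("wrist")[:,:,::-1]; np.save("w3.npy",im); cv2.imwrite("pics/w3.png",cv2.resize(im[0:230,180:480],(783,600),interpolation=cv2.INTER_CUBIC))
import pickle; pickle.dump(s,open("s3.pkl","wb"))
E
```

```text
9.35 [0.57694138 0.07656471 0.26063897] [-0.023 -0.004 -0.005 -0.002  0.     0.   ]
```

View pics/w3.png

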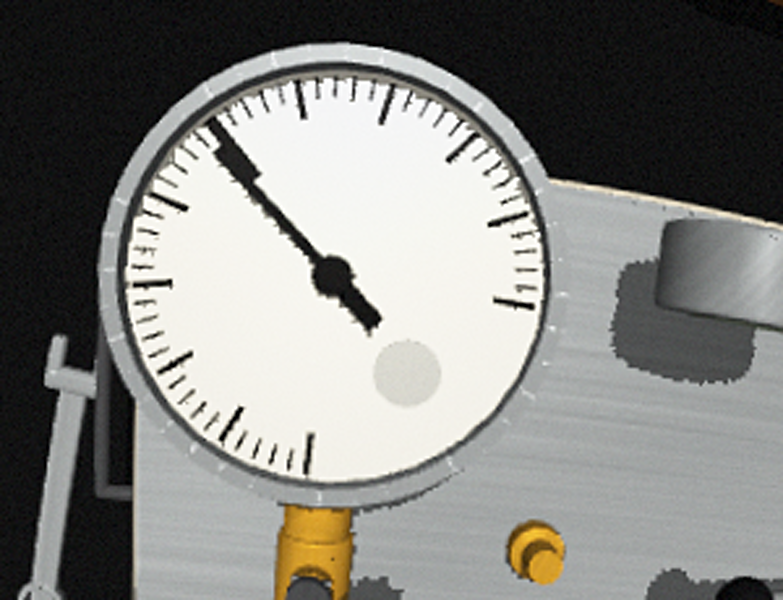

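The dial fills the view. The pointer runs from hub (331,276) to a tip around (225,145), against the counter-clockwise side of the long mark (210,122)–(253,178). I'll measure the dark band per radius numerically.

```bash
cat >> h.py <<'E'
def wpolar(im,s,C,z):
    """dial unrolled from the wrist view: rows angle (deg), columns radius"""
    p=robot.camera_params("wrist"); f=K(p)
    T=np.eye(4);T[:3,:3]=R.from_rotvec(s["tool_rot"]).as_matrix();T[:3,3]=s["eef_pos"]
    W=np.linalg.inv(T@p["mount"]); r=np.arange(.012,.074,.002); th=np.radians(np.arange(20,90,.2))
    X=np.stack([C[0]+np.outer(np.cos(th),r),C[1]+np.outer(np.sin(th),r),np.full((len(th),len(r)),z)],-1)@W[:3,:3].T+W[:3,3]
    h=np.hypot(X[...,0],X[...,1]); q=np.arctan2(h,X[...,2])*f/h
    g=cv2.remap(cv2.cvtColor(np.ascontiguousarray(im),cv2.COLOR_BGR2GRAY),(X[...,0]*q+p["cx"]).astype(np.float32),(X[...,1]*q+p["cy"]).astype(np.float32),cv2.INTER_LINEAR)
    return np.degrees(th),r,g
def wrep(im,s,uv,z=.158):
    C=onz("wrist",uv,z,s); print("centre",C.round(4)); th,r,g=wpolar(im,s,C,z)
    for j in range(len(r)):
        d=np.clip(150.-g[:,j],0,None); k=(th>35)&(th<65)&(d>0)
        if k.any(): print("r%d: %.1f..%.1f mean %.2f width %.1fmm"%(r[j]*1e3,th[k].min(),th[k].max(),(th[k]*d[k]).sum()/d[k].sum(),np.radians(k.sum()*.2)*r[j]*1e3))
E
python3 - <<'E'
from h import *
import pickle
s=pickle.load(open("s3.pkl","rb")); im=np.load("w3.npy")
wrep(im,s,(180+331.5/2.61,276/2.61))
for uv in((331.5,276),(331,78),(125,268),(547,268),(331,470),(310,452),(515,303),(210,121)): print(uv,onz("wrist",(180+uv[0]/2.61,uv[1]/2.61),.158,s).round(4))
E
```

```text
centre [0.6514 0.1042 0.158 ]
r12: 44.2..63.2 mean 53.73 width 4.0mm
r14: 44.8..60.8 mean 52.50 width 4.0mm
r16: 45.4..61.8 mean 53.55 width 4.6mm
r18: 46.6..60.0 mean 53.35 width 4.3mm
r20: 47.8..60.0 mean 53.14 width 4.3mm
r22: 48.2..58.6 mean 53.22 width 4.1mm
r24: 48.4..60.0 mean 53.89 width 4.9mm
r26: 49.0..58.2 mean 53.47 width 4.3mm
r28: 49.4..56.6 mean 52.89 width 3.6mm
r30: 49.4..57.4 mean 53.22 width 4.3mm
r32: 49.6..58.0 mean 53.61 width 4.8mm
r34: 50.2..56.6 mean 53.32 width 3.9mm
r36: 50.4..56.4 mean 53.31 width 3.9mm
r38: 50.0..57.6 mean 53.47 width 5.2mm
r40: 50.4..56.8 mean 53.54 width 4.6mm
r41: 50.8..55.6 mean 53.28 width 3.7mm
r44: 45.8..55.8 mean 50.91 width 7.8mm
r46: 46.2..55.4 mean 50.86 width 7.5mm
r48: 46.0..57.0 mean 50.99 width 9.4mm
r50: 46.2..55.6 mean 50.93 width 8.4mm
r52: 46.2..55.0 mean 50.65 width 8.2mm
r54: 46.4..55.4 mean 50.91 width 8.7mm
r55: 46.4..55.2 mean 50.84 width 8.8mm
r57: 46.8..55.2 mean 51.03 width 8.7mm
r60: 46.6..54.6 mean 50.29 width 8.6mm
r62: 46.8..51.0 mean 48.85 width 4.8mm
r64: 38.0..65.0 mean 50.13 width 9.6mm
r66: 38.0..65.0 mean 48.74 width 8.1mm
r68: 38.2..65.0 mean 49.36 width 8.1mm
r70: 35.2..65.0 mean 48.09 width 18.6mm
r72: 35.2..65.0 mean 51.22 width 37.7mm
(331.5, 276) [0.6514 0.1042 0.158 ]
(331, 78) [0.7192 0.119  0.158 ]
(125, 268) [0.6414 0.1756 0.158 ]
(547, 268) [0.6711 0.0331 0.158 ]
(331, 470) [0.585  0.0904 0.158 ]
(310, 452) [0.5899 0.099  0.158 ]
(515, 303) [0.6565 0.0412 0.158 ]
(210, 121) [0.6969 0.1563 0.158 ]
```

The pointer is at 53.3° and the mark at about 48.8°, so 4.5° of pointer is left, about 6° of star. I'll go back, nudge most of that, then check again.

Emit:
{"method": "jog_arm", "body": {"deltas": [[[-0.2,0.5,0],0],[[-0.38,0.97,0],0]]}}

```text
clock: 9.6
eef_pos: [0.5608, -0.0233, 0.2604]
tool_rot: [3.123, 0.338, 0.0]
force: [0.8, -0.4, 0.2]
grip_width: -0.0001
gripper_force: 0.0
```

Emit:
{"method": "jog_arm", "body": {"deltas": [[[-0.2,0.5,0],0],[[-0.38,0.92,0],0.005],[[-0.38,0.92,0],0.01],[[-0.38,0.92,0],0.01]]}}

```text
clock: 10.0
eef_pos: [0.5427, -0.1226, 0.2606]
tool_rot: [3.133, 0.229, 0.0]
force: [-1.3, 0.3, -0.3]
grip_width: 0.0004
gripper_force: 0.0
```

```bash
python3 - <<'E'
from h import *
p=pos(HUB,.055,102.4,.030); rows([(*p,.23,8),(*p,.132,8)])
E
```

```text
t 10.00 [ 0.5427 -0.1226  0.2606] yaw 8.4 F [-1.3  0.3 -0.3] tilt [ 0. -0. -1.] w 0.000
[[[0.048, 0.055, 0.306], np.float64(0.001)], [[0.048, 0.055, 1.286], np.float64(0.001)]]
```

Emit:
{"method": "jog_arm", "body": {"deltas": [[[0.05,0.05,0.3],0],[[0.05,0.05,0.6],0],[[0.05,0.05,0.9],0]]}}

```text
clock: 10.3
eef_pos: [0.5494, -0.1239, 0.1695]
tool_rot: [3.132, 0.24, 0.001]
force: [0.6, -0.9, -0.4]
grip_width: -0.0003
gripper_force: 0.0
```

Emit:
{"method": "jog_arm", "body": {"deltas": [[[0,0,0.2],0],[[0,0,0.39],0],[[0,0,0.39],0],[[0,0,0.39],0]]}}

```text
clock: 10.7
eef_pos: [0.5494, -0.1237, 0.1318]
tool_rot: [-3.132, -0.24, 0.0]
force: [0.6, -0.7, 0.1]
grip_width: -0.0001
gripper_force: 0.0
```

```bash
python3 - <<'E'
from h import *
rows([(*pos(HUB,.055,t,.0153),.132,7) for t in (102.4,97.2,96.4)])
E
```

```text
t 10.70 [ 0.5494 -0.1237  0.1318] yaw 8.7 F [ 0.6 -0.7  0.1] tilt [-0.  0. -1.] w -0.000
[[[0.13, 0.025, -0.002], np.float64(0.0049)], [[0.18, 0.01, -0.002], np.float64(0.0049)], [[0.188, 0.008, -0.002], np.float64(0.0049)]]
```

Emit:
{"method": "jog_arm", "body": {"deltas": [[[0.06,0.01,0],0.003],[[0.11,0.01,0],0.005],[[0.13,0.01,0],0.005],[[0.15,0.01,0],0.005],[[0.165,0.01,0],0.005],[[0.18,0.01,0],0.005],[[0.18,0.01,0],0.005]]}}

```text
clock: 11.4
eef_pos: [0.5667, -0.122, 0.1319]
tool_rot: [-3.136, -0.189, 0.002]
force: [-6.1, -0.1, 6.4]
grip_width: 0.0003
gripper_force: 3.7
```

```bash
python3 - <<'E'
from h import *
rows([(*pos(HUB,.055,t,.0153),.132,7) for t in (98,97.2,96.4)])
look()
E
```

```text
t 11.40 [ 0.5667 -0.122   0.1319] yaw 6.9 F [-6.1 -0.1  6.4] tilt [-0.001  0.    -1.   ] w 0.000
[[[-0.001, 0.002, -0.001], np.float64(-0.0003)], [[0.007, 0.0, -0.001], np.float64(-0.0003)], [[0.014, -0.002, -0.001], np.float64(-0.0003)]]
top [52.0, 95.5, 50.5, 107.5]
scene [49.8, 90.5, 47.3, 129.7]
```

Emit:
{"method": "jog_arm", "body": {"deltas": [[[0.005,0,0],0],[[0.01,0,0],0],[[0.01,0,0],0]]}}

```text
clock: 11.8
eef_pos: [0.5675, -0.1218, 0.1319]
tool_rot: [-3.136, -0.189, 0.002]
force: [-6.6, -0.1, 5.8]
grip_width: -0.0002
gripper_force: 4.0
```

Emit:
{"method": "jog_arm", "body": {"deltas": [[[-0.08,0,0],0],[[-0.2,0,0],0],[[-0.2,0,-0.3],0],[[-0.2,0,-0.65],0],[[-0.2,0,-1],0]]}}

```text
clock: 12.3
eef_pos: [0.5475, -0.1244, 0.2325]
tool_rot: [-3.136, -0.189, 0.001]
force: [1.1, 0.3, 0.0]
grip_width: -0.0002
gripper_force: 0.0
```

Emit:
{"method": "jog_arm", "body": {"deltas": [[[0.1,-0.5,-0.2],0],[[0.27,-1,-0.3],0]]}}

```text
clock: 12.5
eef_pos: [0.5615, -0.0304, 0.2622]
tool_rot: [3.136, 0.183, 0.005]
force: [0.4, -0.3, -0.7]
grip_width: -0.0004
gripper_force: 0.0
```

Emit:
{"method": "jog_arm", "body": {"deltas": [[[0.2,-0.5,0],0],[[0.27,-1,0],0],[[0.27,-1,0],0],[[0.27,-1,0],0],[[0.27,-1,0],0],[[0.27,-1,0],0]]}}

```text
clock: 13.1
eef_pos: [0.5764, 0.0697, 0.2598]
tool_rot: [-3.135, -0.19, -0.0]
force: [-0.0, -0.6, 0.5]
grip_width: -0.0002
gripper_force: 0.0
```

```bash
python3 - <<'E'
from h import *
s=robot.sense(); print(s["clock"],s["eef_pos"])
im=robot.get_image("wrist")[:,:,::-1]; np.save("w4.npy",im)
p=robot.camera_params("wrist"); g=cv2.cvtColor(np.ascontiguousarray(im),cv2.COLOR_BGR2GRAY)
# project the known centre as guess
T=np.eye(4);T[:3,:3]=R.from_rotvec(s["tool_rot"]).as_matrix();T[:3,3]=s["eef_pos"]
X=(np.linalg.inv(T@p["mount"])@[.6514,.1042,.158,1])[:3]; h=np.hypot(X[0],X[1]); q=np.arctan2(h,X[2])*K(p)/h
uv=(X[0]*q+p["cx"],X[1]*q+p["cy"]); print(uv); wrep(im,s,uv)
u,v=map(int,uv); cv2.imwrite("pics/w4.png",cv2.resize(im[max(0,v-85):v+85,u-110:u+110],None,fx=3,fy=3,interpolation=cv2.INTER_CUBIC)); look()
E
```

```text
13.1 [0.57643447 0.06974202 0.25979058]
(np.float64(291.1543181298166), np.float64(106.17636445353929))
centre [0.6514 0.1042 0.158 ]
r12: 40.2..61.4 mean 50.03 width 4.5mm
r14: 40.8..58.2 mean 49.07 width 4.3mm
r16: 41.8..57.4 mean 49.32 width 4.4mm
r18: 42.4..55.2 mean 48.78 width 4.1mm
r20: 42.6..54.6 mean 48.75 width 4.3mm
r22: 43.8..54.2 mean 49.09 width 4.1mm
r24: 44.4..55.6 mean 49.86 width 4.8mm
r26: 44.6..54.0 mean 49.19 width 4.4mm
r28: 45.0..52.8 mean 48.73 width 3.9mm
r30: 45.2..53.4 mean 49.25 width 4.4mm
r32: 45.4..52.2 mean 48.80 width 3.9mm
r34: 45.8..52.2 mean 48.85 width 3.9mm
r36: 46.0..52.8 mean 49.35 width 4.4mm
r38: 46.4..53.2 mean 49.52 width 4.6mm
r40: 46.4..52.6 mean 49.29 width 4.5mm
r41: 46.6..52.4 mean 49.34 width 4.4mm
r44: 45.6..51.4 mean 48.59 width 4.6mm
r46: 46.0..51.8 mean 48.92 width 4.8mm
r48: 46.2..51.8 mean 48.90 width 4.9mm
r50: 46.0..52.6 mean 49.00 width 5.9mm
r52: 46.0..51.8 mean 48.76 width 5.4mm
r54: 46.2..51.4 mean 48.76 width 5.1mm
r55: 46.4..51.6 mean 49.06 width 5.3mm
r57: 46.6..51.2 mean 48.93 width 4.9mm
r60: 46.6..50.8 mean 48.76 width 4.6mm
r62: 46.6..51.0 mean 48.81 width 5.0mm
r64: 37.6..65.0 mean 49.11 width 10.1mm
r66: 37.8..65.0 mean 48.96 width 8.1mm
r68: 37.6..65.0 mean 48.85 width 9.5mm
r70: 35.2..65.0 mean 50.34 width 21.0mm
r72: 35.2..65.0 mean 50.96 width 37.7mm
top [-89.0, 119.1, -71.7, 128.5]
scene [48.8, 93.9, 47.3, 128.2]
```

View pics/w4.png

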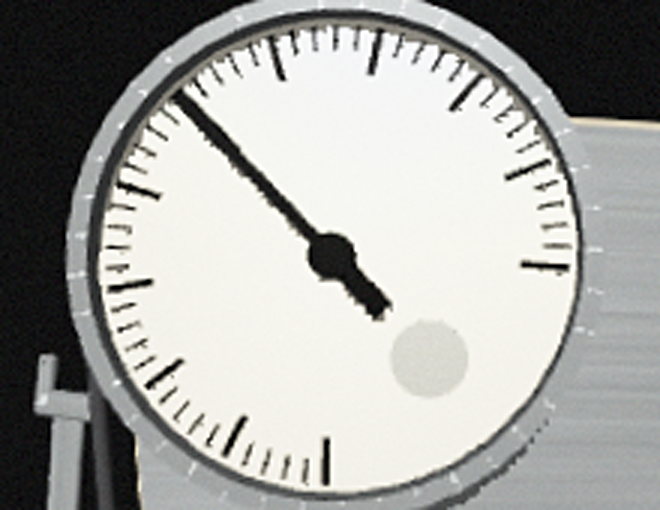

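The pointer is at 49.2° and the mark at 48.85°, so the pointer sits on the mark a hair short. Next is the valve, with the lever at about 185° around the pivot.

```bash
python3 - <<'E'
from h import *
p=pos(PIV,.072,185,.040); print(p); rows([(*p,.26,95),(*p,.112,95)])
E
```

```text
[0.45856021 0.043377  ]
t 13.25 [0.5766 0.0699 0.2598] yaw 6.9 F [ 0.3 -0.1  0.2] tilt [ 0.     0.001 -1.   ] w -0.000
[[[-1.204, 0.121, -0.003], np.float64(-0.2446)], [[-1.204, 0.123, 1.477], np.float64(-0.2446)]]
```

Emit:
{"method": "jog_arm", "body": {"deltas": [[[-0.4,0.04,0],-0.02],[[-0.8,0.08,0],-0.04],[[-1,0.12,0],-0.06],[[-1,0.12,0],-0.08],[[-1,0.12,0],-0.1],[[-1,0.12,0],-0.12],[[-1,0.12,0],-0.143],[[-1,0.12,0],-0.166],[[-1,0.12,0],-0.189],[[-1,0.12,0],-0.212]]}}

```text
clock: 14.25
eef_pos: [0.4788, 0.0463, 0.2597]
tool_rot: [-2.341, -2.094, -0.001]
force: [0.5, 0.2, -0.6]
grip_width: -0.0
gripper_force: 0.0
```

```bash
python3 - <<'E'
from h import *
p=pos(PIV,.072,185,.040); rows([(*p,.26,95),(*p,.112,95)])
E
```

```text
t 14.25 [0.4788 0.0463 0.2597] yaw 83.6 F [ 0.5  0.2 -0.6] tilt [ 0.     0.001 -1.   ] w -0.000
[[[-0.052, -0.198, -0.003], np.float64(-0.0316)], [[-0.053, -0.198, 1.477], np.float64(-0.0316)]]
```

Emit:
{"method": "jog_arm", "body": {"deltas": [[[-0.05,-0.2,0],-0.015],[[-0.05,-0.2,0],-0.03],[[-0.05,-0.2,0.3],-0.03],[[-0.05,-0.2,0.65],-0.03],[[-0.05,-0.2,1],-0.03]]}}

```text
clock: 14.75
eef_pos: [0.4586, 0.0438, 0.1589]
tool_rot: [2.141, 2.299, 0.003]
force: [0.4, 0.5, 0.2]
grip_width: 0.0001
gripper_force: 0.0
```

Emit:
{"method": "jog_arm", "body": {"deltas": [[[0,0,0.25],0],[[0,0,0.48],0],[[0,0,0.48],0],[[0,0,0.48],0]]}}

```text
clock: 15.15
eef_pos: [0.4584, 0.0441, 0.1121]
tool_rot: [-2.139, -2.299, -0.001]
force: [-0.0, -0.5, 0.7]
grip_width: 0.0
gripper_force: 0.0
```

```bash
python3 - <<'E'
from h import *
rows([(*pos(PIV,.072,t,.020),.112,t-90) for t in (185,181,177,173,169,165,161,157)])
cv2.imwrite("pics/w5.png",robot.get_image("wrist")[:,:,::-1])
E
```

```text
t 15.15 [0.4584 0.0441 0.1121] yaw 94.1 F [-0.  -0.5  0.7] tilt [-0.     0.001 -1.   ] w 0.000
[[[0.193, -0.002, 0.001], np.float64(-0.0025)], [[0.243, -0.015, 0.001], np.float64(0.0087)], [[0.295, -0.025, 0.001], np.float64(0.0198)], [[0.346, -0.03, 0.002], np.float64(0.0309)], [[0.399, -0.033, 0.002], np.float64(0.042)], [[0.451, -0.031, 0.002], np.float64(0.0531)], [[0.503, -0.026, 0.002], np.float64(0.0642)], [[0.554, -0.017, 0.002], np.float64(0.0753)]]
```

View pics/w5.png

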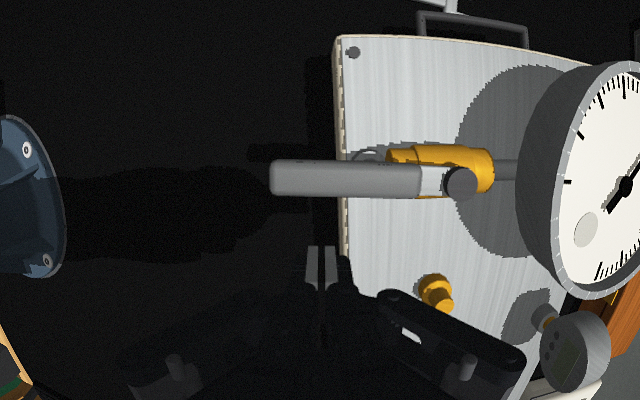

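The lever sleeve is ahead of the fingertips (rows 160–198, columns 270–420; tips at (320,250)), and the adaptor at (437,292) is clear. I'll push the lever round.

Emit:
{"method": "jog_arm", "body": {"deltas": [[[0.08,0,0],0],[[0.15,0,0],0],[[0.195,0,0],0],[[0.245,-0.015,0],0.009],[[0.295,-0.025,0],0.02],[[0.345,-0.03,0],0.031],[[0.4,-0.033,0],0.042],[[0.45,-0.03,0],0.053],[[0.5,-0.026,0],0.064],[[0.555,-0.017,0],0.075]]}}

```text
clock: 16.2
eef_pos: [0.4531, 0.0999, 0.1124]
tool_rot: [2.619, 1.734, 0.002]
force: [-0.3, -3.1, 4.9]
grip_width: 0.0002
gripper_force: 2.1
```

```bash
python3 - <<'E'
from h import *
rows([(*pos(PIV,.072,t,.020),.112,t-90) for t in range(153,116,-4)])
E
```

```text
t 16.20 [0.4531 0.0999 0.1124] yaw 67.0 F [-0.3 -3.1  4.9] tilt [ 0.001  0.    -1.   ] w 0.000
[[[0.043, -0.013, 0.004], np.float64(0.0111)], [[0.094, -0.021, 0.004], np.float64(0.0223)], [[0.146, -0.026, 0.004], np.float64(0.0334)], [[0.198, -0.028, 0.005], np.float64(0.0445)], [[0.25, -0.025, 0.005], np.float64(0.0556)], [[0.302, -0.019, 0.005], np.float64(0.0667)], [[0.353, -0.01, 0.005], np.float64(0.0778)], [[0.404, 0.003, 0.005], np.float64(0.0889)], [[0.453, 0.02, 0.005], np.float64(0.1)], [[0.502, 0.04, 0.005], np.float64(0.1111)]]
```

Emit:
{"method": "jog_arm", "body": {"deltas": [[[0.043,-0.013,0],0.011],[[0.095,-0.02,0],0.022],[[0.146,-0.026,0],0.033],[[0.198,-0.028,0],0.0445],[[0.25,-0.025,0],0.0555],[[0.302,-0.02,0],0.067],[[0.353,-0.01,0],0.078],[[0.404,0.003,0],0.089],[[0.453,0.02,0],0.1],[[0.5,0.04,0],0.111]]}}

```text
clock: 17.2
eef_pos: [0.4759, 0.145, 0.1121]
tool_rot: [-3.053, -0.735, -0.001]
force: [-0.2, 0.5, -0.9]
grip_width: 0.0002
gripper_force: 0.0
```

```bash
python3 - <<'E'
from h import *
rows([(*pos(PIV,.072,t,.020),.112,t-90) for t in (114,110,106,103,100,97,95)])
E
```

```text
t 17.20 [0.4759 0.145  0.1121] yaw 27.1 F [-0.2  0.5 -0.9] tilt [ 0.     0.001 -1.   ] w 0.000
[[[0.04, -0.004, 0.001], np.float64(0.0086)], [[0.091, -0.013, 0.001], np.float64(0.0197)], [[0.143, -0.019, 0.001], np.float64(0.0308)], [[0.182, -0.021, 0.001], np.float64(0.0391)], [[0.221, -0.021, 0.001], np.float64(0.0474)], [[0.26, -0.019, 0.001], np.float64(0.0558)], [[0.286, -0.016, 0.001], np.float64(0.0613)]]
```

The contact force is gone, so I need to know where the lever is. I've used up the picture views, so I'll measure it numerically by brightness along each angle around the pivot.

```bash
cat >> h.py <<'E'
def lever(z=.143,show=True):
    s=robot.sense(); th=np.arange(80,200,3.); r=np.arange(.035,.092,.003)
    out=[]
    for n in("scene","top","wrist"):
        im=cv2.cvtColor(robot.get_image(n),cv2.COLOR_RGB2GRAY); p=robot.camera_params(n); f=K(p)
        a=np.radians(th); X=np.stack([PIV[0]+np.outer(np.cos(a),r),PIV[1]+np.outer(np.sin(a),r),np.full((len(th),len(r)),z)],-1)
        if n=="wrist":
            T=np.eye(4);T[:3,:3]=R.from_rotvec(s["tool_rot"]).as_matrix();T[:3,3]=s["eef_pos"]; W=np.linalg.inv(T@p["mount"])
            X=X@W[:3,:3].T+W[:3,3]; h=np.hypot(X[...,0],X[...,1]); q=np.arctan2(h,X[...,2])*f/h
        else: X=X@R.from_rotvec(p["rvec"]).as_matrix().T+p["tvec"]; q=f/X[...,2]
        g=cv2.remap(im,(X[...,0]*q+p["cx"]).astype(np.float32),(X[...,1]*q+p["cy"]).astype(np.float32),cv2.INTER_LINEAR,borderValue=0)
        out.append((np.median(g,1).astype(int),g.std(1).astype(int)))
    print("th: scene med/std top wrist")
    for i,t in enumerate(th): print(int(t),*["%d/%d"%(m[i],sd[i]) for m,sd in out],sep="  ")
E
python3 -c "from h import *;lever()"
```

```text
th: scene med/std top wrist
80  153/79  60/84  186/22
83  137/78  61/81  185/22
86  113/75  70/78  186/23
89  108/71  68/66  185/26
92  99/70  59/41  181/34
95  84/63  46/24  181/37
98  66/46  47/21  192/42
101  55/20  51/20  184/36
104  48/5  57/21  179/26
107  47/4  54/21  180/19
110  47/5  51/21  180/23
113  47/4  51/22  177/21
116  47/3  47/23  177/34
119  47/3  52/25  178/54
122  47/3  52/26  176/74
125  48/7  38/27  126/78
128  48/28  53/27  72/70
131  48/41  54/28  91/65
134  48/37  44/26  69/62
137  47/19  65/37  50/56
140  48/5  79/76  33/38
143  47/5  132/77  26/38
146  46/5  238/76  20/20
149  47/6  249/73  18/17
152  46/6  250/72  19/17
155  42/7  249/68  18/18
158  34/7  249/58  17/16
161  32/8  249/61  17/11
164  35/16  249/71  19/9
167  32/31  241/79  20/19
170  39/45  195/78  19/28
173  79/38  130/61  25/31
176  129/25  90/41  27/31
179  135/29  116/49  24/30
182  141/27  182/49  23/31
185  144/21  165/43  25/34
188  97/33  112/48  27/40
191  51/40  123/52  22/38
194  32/27  111/43  20/17
197  30/13  129/58  19/3
```

Judging by the scene view, the lever still stands near 182°. The upward force says the tip rode over it, so the real tip is about 30 mm above the nominal TCP. I'll lift, go back behind the lever, and come down about 18 mm lower.

Emit:
{"method": "jog_arm", "body": {"deltas": [[[0,0,-0.35],0],[[0,0,-0.7],0],[[0,0,-0.7],0]]}}

```text
clock: 17.65
eef_pos: [0.4777, 0.1448, 0.1859]
tool_rot: [-3.051, -0.742, -0.011]
force: [1.0, 0.3, -0.1]
grip_width: 0.0004
gripper_force: 0.0
```

```bash
python3 - <<'E'
from h import *
p=pos(PIV,.072,185,.040); rows([(*p,.18,95),(*p,.094,95)])
E
```

```text
t 17.65 [0.4777 0.1448 0.1859] yaw 27.3 F [ 1.   0.3 -0.1] tilt [ 0.006  0.003 -1.   ] w 0.000
[[[-0.636, 0.813, 0.055], np.float64(-0.188)], [[-0.642, 0.813, 0.915], np.float64(-0.188)]]
```

Emit:
{"method": "jog_arm", "body": {"deltas": [[[-0.2,0.25,0],-0.02],[[-0.4,0.5,0],-0.04],[[-0.63,0.81,0],-0.06],[[-0.63,0.81,0],-0.08],[[-0.63,0.81,0],-0.1],[[-0.63,0.81,0],-0.12],[[-0.63,0.81,0],-0.143],[[-0.63,0.81,0],-0.166],[[-0.63,0.81,0],-0.187],[[-0.63,0.81,0],-0.187]]}}

```text
clock: 18.65
eef_pos: [0.4563, 0.0433, 0.1812]
tool_rot: [-2.127, -2.31, -0.001]
force: [0.3, -0.4, 0.3]
grip_width: -0.0001
gripper_force: 0.0
```

Emit:
{"method": "jog_arm", "body": {"deltas": [[[0,0,0.3],0],[[0,0,0.6],0],[[0,0,0.88],0],[[0,0,0.88],0],[[0,0,0.88],0]]}}

```text
clock: 19.15
eef_pos: [0.4565, 0.0434, 0.0939]
tool_rot: [-2.133, -2.304, -0.0]
force: [0.1, 0.6, -0.0]
grip_width: -0.0002
gripper_force: 0.0
```

```bash
python3 - <<'E'
from h import *
rows([(*pos(PIV,.072,t,.020),.094,t-90) for t in (185,181,177,173,169,165,161,157)])
E
```

```text
t 19.15 [0.4565 0.0434 0.0939] yaw 94.4 F [ 0.1  0.6 -0. ] tilt [-0.001  0.001 -1.   ] w -0.000
[[[0.198, 0.019, -0.001], np.float64(-0.0016)], [[0.249, 0.006, -0.001], np.float64(0.0095)], [[0.3, -0.003, -0.001], np.float64(0.0206)], [[0.352, -0.008, -0.001], np.float64(0.0318)], [[0.404, -0.01, -0.0], np.float64(0.0429)], [[0.456, -0.009, -0.0], np.float64(0.054)], [[0.508, -0.003, -0.0], np.float64(0.0651)], [[0.559, 0.006, -0.0], np.float64(0.0762)]]
```

Emit:
{"method": "jog_arm", "body": {"deltas": [[[0.08,0.01,0],0],[[0.15,0.02,0],0],[[0.2,0.02,0],0],[[0.25,0.006,0],0.0095],[[0.275,0,0],0.015],[[0.3,-0.003,0],0.02],[[0.325,-0.005,0],0.026],[[0.35,-0.008,0],0.032]]}}

```text
clock: 19.95
eef_pos: [0.4535, 0.0783, 0.0943]
tool_rot: [2.354, 2.08, 0.001]
force: [0.7, -4.3, 0.8]
grip_width: -0.0003
gripper_force: 1.8
```

```bash
python3 - <<'E'
from h import *
rows([(*pos(PIV,.072,t,.020),.094,t-90) for t in range(169,132,-4)])
lever()
E
```

```text
t 19.95 [0.4535 0.0783 0.0943] yaw 82.9 F [ 0.7 -4.3  0.8] tilt [ 0.001  0.    -1.   ] w -0.000
[[[0.051, -0.019, 0.003], np.float64(0.0109)], [[0.103, -0.027, 0.003], np.float64(0.022)], [[0.155, -0.032, 0.003], np.float64(0.0331)], [[0.207, -0.034, 0.003], np.float64(0.0442)], [[0.259, -0.032, 0.003], np.float64(0.0553)], [[0.311, -0.026, 0.003], np.float64(0.0664)], [[0.362, -0.017, 0.003], np.float64(0.0775)], [[0.413, -0.004, 0.003], np.float64(0.0886)], [[0.462, 0.013, 0.003], np.float64(0.0998)], [[0.51, 0.033, 0.003], np.float64(0.1109)]]
th: scene med/std top wrist
80  153/79  139/7  121/58
83  138/78  130/6  122/64
86  114/74  127/3  123/69
89  109/71  127/2  225/71
92  99/70  127/2  229/70
95  84/64  127/2  230/71
98  65/48  127/2  229/70
101  55/24  127/1  233/66
104  49/9  127/1  233/65
107  48/1  128/1  235/46
110  48/0  128/2  235/63
113  47/0  128/1  235/46
116  47/0  128/1  236/46
119  47/0  128/2  235/15
122  47/0  128/2  236/25
125  47/0  128/2  236/25
128  47/0  127/2  237/24
131  47/0  128/2  235/44
134  48/0  128/2  236/40
137  47/0  127/2  235/43
140  47/0  127/2  234/74
143  47/0  127/2  233/83
146  47/0  127/2  149/91
149  47/0  127/2  122/88
152  47/2  127/2  104/86
155  48/9  126/3  94/47
158  48/19  125/3  76/46
161  53/32  124/3  59/45
164  90/41  124/3  76/52
167  150/25  122/3  135/31
170  170/8  122/3  161/5
173  171/31  122/3  160/1
176  169/43  120/3  157/25
179  157/40  119/3  153/38
182  127/37  117/3  104/55
185  87/31  115/3  92/83
188  62/20  114/3  92/91
191  58/12  111/2  96/94
194  64/22  109/2  24/100
197  62/22  107/1  26/98
```

Contact is good now, and the lever is at about 172°. Continuing along the arc.

Emit:
{"method": "jog_arm", "body": {"deltas": [[[0.05,-0.02,0],0.011],[[0.103,-0.027,0],0.022],[[0.155,-0.032,0],0.033],[[0.207,-0.034,0],0.044],[[0.26,-0.032,0],0.055],[[0.31,-0.026,0],0.066],[[0.362,-0.017,0],0.0775],[[0.413,-0.004,0],0.0885],[[0.462,0.013,0],0.1],[[0.51,0.033,0],0.111]]}}

```text
clock: 21.1
eef_pos: [0.462, 0.1284, 0.0938]
tool_rot: [-2.922, -1.149, 0.002]
force: [-2.9, -2.8, 3.2]
grip_width: -0.0002
gripper_force: 2.0
```

```bash
python3 - <<'E'
from h import *
rows([(*pos(PIV,.072,t,.020),.094,t-90) for t in range(130,106,-4)])
E
```

```text
t 21.10 [0.462  0.1284 0.0938] yaw 42.9 F [-2.9 -2.8  3.2] tilt [-0.001  0.001 -1.   ] w -0.000
[[[0.047, -0.003, -0.002], np.float64(0.0082)], [[0.098, -0.012, -0.002], np.float64(0.0193)], [[0.15, -0.018, -0.002], np.float64(0.0304)], [[0.202, -0.021, -0.002], np.float64(0.0415)], [[0.254, -0.019, -0.002], np.float64(0.0526)], [[0.306, -0.014, -0.002], np.float64(0.0637)]]
```

Emit:
{"method": "jog_arm", "body": {"deltas": [[[0.047,-0.003,0],0.008],[[0.098,-0.012,0],0.019],[[0.15,-0.018,0],0.03],[[0.202,-0.021,0],0.041],[[0.254,-0.02,0],0.052],[[0.28,-0.017,0],0.058],[[0.306,-0.014,0],0.064]]}}

```text
clock: 21.8
eef_pos: [0.4828, 0.1509, 0.0936]
tool_rot: [-3.091, -0.545, 0.003]
force: [-5.3, 1.1, 1.9]
grip_width: 0.0002
gripper_force: 2.0
```

```bash
python3 - <<'E'
from h import *
rows([(*pos(PIV,.072,t,.020),.094,t-90) for t in range(108,92,-2)])
lever()
E
```

```text
t 21.80 [0.4828 0.1509 0.0936] yaw 20.0 F [-5.3  1.1  1.9] tilt [-0.003  0.002 -1.   ] w 0.000
[[[0.028, 0.0, -0.004], np.float64(0.0056)], [[0.054, -0.005, -0.004], np.float64(0.0111)], [[0.08, -0.01, -0.004], np.float64(0.0167)], [[0.105, -0.014, -0.004], np.float64(0.0223)], [[0.131, -0.017, -0.004], np.float64(0.0278)], [[0.157, -0.019, -0.004], np.float64(0.0334)], [[0.183, -0.02, -0.004], np.float64(0.0389)], [[0.209, -0.02, -0.004], np.float64(0.0445)]]
th: scene med/std top wrist
80  94/41  70/89  187/24
83  83/40  61/86  187/22
86  78/39  65/83  185/42
89  84/40  66/73  183/41
92  85/45  63/58  185/48
95  89/47  59/36  188/54
98  102/44  53/26  128/52
101  138/31  51/22  101/44
104  160/11  60/23  121/17
107  171/1  63/24  125/2
110  172/0  65/25  123/2
113  169/0  64/25  120/1
116  161/8  64/27  112/36
119  138/20  53/28  89/39
122  122/26  49/28  91/54
125  87/35  53/26  65/49
128  61/29  50/26  24/50
131  48/10  47/24  20/39
134  46/3  62/25  20/36
137  46/5  66/31  18/25
140  47/8  73/32  19/16
143  47/10  84/31  17/14
146  44/10  117/51  17/13
149  36/9  131/60  18/12
152  31/9  131/68  19/8
155  31/8  154/60  20/13
158  31/6  133/52  19/7
161  30/4  137/57  19/5
164  30/2  142/63  20/6
167  30/0  142/71  19/5
170  30/0  154/76  19/6
173  30/0  159/77  18/4
176  30/0  144/77  18/5
179  30/0  139/79  15/4
182  30/0  155/73  20/5
185  30/0  144/68  19/4
188  30/0  134/75  20/5
191  30/0  138/74  20/4
194  30/0  131/63  21/5
197  30/0  150/61  19/5
```

Lever at about 110°; 13° remain. I'll push slowly to the stop.

Emit:
{"method": "jog_arm", "body": {"deltas": [[[0.028,0,0],0.0055],[[0.054,-0.005,0],0.011],[[0.08,-0.01,0],0.0165],[[0.105,-0.014,0],0.022],[[0.131,-0.017,0],0.028],[[0.15,-0.019,0],0.032],[[0.15,-0.019,0],0.032]]}}

```text
clock: 22.65
eef_pos: [0.5022, 0.1176, 0.0926]
tool_rot: [-3.089, -0.324, 0.017]
force: [-10.2, 2.1, -1.6]
grip_width: 0.0001
gripper_force: 5.1
```

Emit:
{"method": "jog_arm", "body": {"deltas": [[[0.01,0,0],0.002],[[0.02,0,0],0.004],[[0.02,0,0],0.004]]}}

```text
clock: 22.95
eef_pos: [0.5041, 0.1127, 0.0923]
tool_rot: [-3.085, -0.301, 0.022]
force: [-13.6, 5.0, -1.9]
grip_width: -0.0002
gripper_force: 6.4
```

```bash
python3 - <<'E'
from h import *
rows([(*pos(PIV,.072,t,.020),.094,t-90) for t in range(99,92,-2)])
lever()
E
```

```text
t 22.95 [0.5041 0.1127 0.0923] yaw 11.2 F [-13.6   5.   -1.9] tilt [-0.018  0.04  -0.999] w -0.000
[[[0.005, -0.456, 0.002], np.float64(0.006)], [[0.03, -0.461, 0.002], np.float64(0.0116)], [[0.056, -0.466, 0.002], np.float64(0.0171)], [[0.081, -0.47, 0.002], np.float64(0.0227)]]
th: scene med/std top wrist
80  144/62  130/1  78/64
83  141/52  130/1  79/50
86  136/38  130/1  76/41
89  152/20  131/1  102/31
92  165/5  131/1  111/3
95  172/0  131/1  113/1
98  171/0  131/1  111/1
101  167/2  131/1  109/2
104  154/18  131/1  91/46
107  110/36  131/1  80/62
110  60/32  131/1  70/48
113  48/22  131/1  56/30
116  47/19  131/1  19/26
119  47/22  131/1  17/35
122  47/28  131/1  16/8
125  48/33  131/1  17/2
128  52/35  131/1  16/10
131  56/34  131/1  18/16
134  59/33  131/1  21/5
137  61/36  131/1  21/5
140  55/38  131/1  19/8
143  52/32  130/1  17/2
146  45/17  130/1  16/2
149  46/6  129/1  17/2
152  47/3  129/2  16/4
155  47/1  129/1  13/2
158  45/1  129/2  12/3
161  43/2  128/1  12/2
164  44/5  127/2  13/4
167  45/10  127/1  10/4
170  46/9  126/1  10/3
173  47/5  125/1  13/2
176  52/3  124/2  12/2
179  56/12  124/1  12/2
182  56/25  122/1  12/2
185  56/15  120/1  13/4
188  56/14  119/0  15/2
191  55/18  117/0  14/3
194  50/15  115/0  12/3
197  44/2  112/0  13/2
```

```bash
python3 - <<'E'
from h import *
s=robot.sense(); print({k:np.round(v,3) for k,v in s.items()})
E
```

```text
{'clock': np.float64(23.1), 'joint_pos': array([ 0.192,  0.291, -0.225,  1.064,  0.042,  3.139]), 'qd': array([ 0.   , -0.   ,  0.001,  0.   ,  0.   , -0.   ]), 'tau': array([ -3.755, -56.669,  39.849,  -5.245,  -1.752,   0.069]), 'eef_pos': array([0.504, 0.113, 0.092]), 'tool_rot': array([-3.086, -0.302,  0.022]), 'force': array([-13.802,   4.507,  -2.799]), 'ft_torque': array([0.815, 2.693, 0.158]), 'gripper_force': np.float64(6.294), 'grip_width': np.float64(-0.0)}
```

Joint 6 has reached its end of range (yaw can't go below about 18° here), so the finger slid inward along the lever. The lever is already near 97°. I'll back off, turn the tool back, and finish with a slight angle.

Emit:
{"method": "jog_arm", "body": {"deltas": [[[-0.25,0,0],-0.02],[[-0.25,0,0],-0.04],[[-0.25,0,0],-0.065],[[-0.25,0,0],-0.065]]}}

```text
clock: 23.5
eef_pos: [0.4847, 0.1076, 0.0941]
tool_rot: [-2.961, -0.924, -0.006]
force: [-0.1, -0.9, -0.6]
grip_width: 0.0002
gripper_force: 0.0
```

```bash
python3 - <<'E'
from h import *
rows([(*pos(PIV,.075,97,o),.094,30) for o in (.03,.024,.022,.02)]); print(robot.sense()["joint_pos"].round(2))
s=robot.sense(); lever()
E
```

```text
t 23.50 [0.4847 0.1076 0.0941] yaw 34.6 F [-0.1 -0.9 -0.6] tilt [-0.008  0.039 -0.999] w 0.000
[[[0.325, -0.414, 0.021], np.float64(0.0129)], [[0.379, -0.387, 0.021], np.float64(0.0129)], [[0.396, -0.377, 0.021], np.float64(0.0129)], [[0.414, -0.368, 0.021], np.float64(0.0129)]]
[ 0.19  0.25 -0.28  1.04  0.04  2.73]
th: scene med/std top wrist
80  146/60  128/2  182/62
83  127/49  128/2  179/50
86  133/37  129/2  117/61
89  149/19  128/2  114/45
92  168/5  128/1  125/6
95  173/0  129/2  126/3
98  171/0  129/2  121/1
101  166/2  129/1  117/3
104  152/20  128/1  86/39
107  99/36  130/1  162/63
110  57/30  129/2  177/66
113  48/18  129/2  174/65
116  48/9  129/2  174/60
119  47/4  129/2  175/67
122  47/1  129/2  173/76
125  47/0  129/2  21/79
128  47/1  129/2  21/76
131  47/3  129/2  18/58
134  47/9  129/2  17/38
137  48/18  129/2  15/26
140  48/27  128/2  14/26
143  51/32  128/2  17/31
146  75/36  128/2  17/31
149  122/36  128/2  14/30
152  129/37  128/2  15/35
155  95/34  128/2  20/34
158  59/20  127/2  24/33
161  48/6  127/2  19/32
164  48/2  126/2  20/36
167  48/3  125/3  18/20
170  48/5  124/2  15/3
173  51/3  123/2  16/3
176  54/19  122/2  15/4
179  54/18  120/2  15/4
182  53/11  120/2  13/3
185  50/14  118/2  14/4
188  48/19  116/2  14/3
191  47/17  114/1  17/3
194  48/3  111/1  15/3
197  43/4  109/0  15/3
```

Emit:
{"method": "jog_arm", "body": {"deltas": [[[0.1,-0.2,0],0.01],[[0.29,-0.43,0],0.013],[[0.29,-0.43,0],0.013],[[0.29,-0.43,0],0.013]]}}

```text
clock: 24.05
eef_pos: [0.4839, 0.1598, 0.0957]
tool_rot: [-2.998, -0.796, -0.001]
force: [-0.8, -0.2, 0.0]
grip_width: -0.0
gripper_force: 0.0
```

```bash
python3 - <<'E'
from h import *
rows([(*pos(PIV,.075,97,o),.094,30) for o in (.03,.024,.022,.02,.018)]); print(robot.sense()["joint_pos"].round(2))
E
```

```text
t 24.05 [0.4839 0.1598 0.0957] yaw 29.7 F [-0.8 -0.2  0. ] tilt [-0.01   0.038 -0.999] w -0.000
[[[0.037, 0.016, 0.017], np.float64(-0.0008)], [[0.092, 0.039, 0.017], np.float64(-0.0008)], [[0.111, 0.047, 0.017], np.float64(-0.0008)], [[0.129, 0.055, 0.017], np.float64(-0.0008)], [[0.147, 0.062, 0.016], np.float64(-0.0008)]]
[ 0.29  0.27 -0.25  1.05  0.04  2.92]
```

Emit:
{"method": "jog_arm", "body": {"deltas": [[[0.04,0.016,0],0],[[0.075,0.032,0],0],[[0.1,0.042,0],0],[[0.115,0.049,0],0],[[0.13,0.055,0],0],[[0.13,0.055,0],0]]}}

```text
clock: 24.65
eef_pos: [0.4973, 0.1607, 0.0956]
tool_rot: [-2.998, -0.796, 0.001]
force: [-4.3, -2.3, 2.2]
grip_width: -0.0001
gripper_force: 1.8
```

Emit:
{"method": "jog_arm", "body": {"deltas": [[[0.01,0.004,0],0],[[0.02,0.008,0],0],[[0.02,0.008,0],0]]}}

```text
clock: 24.95
eef_pos: [0.4976, 0.1608, 0.0954]
tool_rot: [-2.998, -0.796, 0.005]
force: [-9.8, -3.4, 6.1]
grip_width: -0.0003
gripper_force: 5.3
```

The force rose from 4 to 10 N for only 0.3 mm of travel, so the lever is against its stop. I'll back off and check.

Emit:
{"method": "jog_arm", "body": {"deltas": [[[-0.15,-0.05,0],0],[[-0.3,-0.1,0],0],[[-0.3,-0.1,-0.3],0],[[-0.3,-0.1,-0.65],0],[[-0.3,-0.1,-1],0],[[-0.3,-0.1,-1],0]]}}

```text
clock: 25.55
eef_pos: [0.4727, 0.1521, 0.2003]
tool_rot: [-2.997, -0.796, -0.014]
force: [0.8, 0.3, -0.8]
grip_width: -0.0
gripper_force: 0.0
```

Emit:
{"method": "jog_arm", "body": {"deltas": [[[0.3,0.3,-0.5],-0.01],[[0.6,0.6,-0.7],-0.01],[[0.8,0.9,-0.7],-0.01],[[0.8,0.9,-0.7],-0.01],[[0.8,0.9,-0.7],-0.01]]}}

```text
clock: 26.05
eef_pos: [0.5855, 0.1098, 0.2617]
tool_rot: [-2.972, -0.888, -0.001]
force: [-1.2, 0.5, 0.2]
grip_width: -0.0
gripper_force: 0.0
```

```bash
python3 - <<'E'
from h import *
s=robot.sense(); print(s["clock"],s["eef_pos"],s["force"])
im=robot.get_image("wrist")[:,:,::-1]; cv2.imwrite("pics/w6.png",im)
C=np.array([.6514,.1042]); th,r,g=wpolar(im,s,C,.158)
for j in range(0,len(r),2):
    d=np.clip(150.-g[:,j],0,None); k=(th>35)&(th<65)&(d>0)
    if k.any() and r[j]<.064: print("r%d %.1f..%.1f %.2f"%(r[j]*1e3,th[k].min(),th[k].max(),(th[k]*d[k]).sum()/d[k].sum()))
look(); lever()
E
```

```text
26.05 [0.58551061 0.10978526 0.26165513] [-1.19885891  0.47134262  0.19242022]
r12 39.2..62.8 49.89
r16 41.8..60.0 49.99
r20 43.6..55.4 49.53
r24 43.4..55.6 49.07
r28 45.0..54.4 49.46
r32 46.0..53.4 49.71
r36 46.0..52.2 49.07
r40 46.2..52.6 49.18
r44 46.6..53.0 49.63
r48 46.6..52.0 49.25
r52 46.8..52.0 49.43
r55 47.0..52.0 49.42
r60 47.0..51.4 49.20
top [-84.5, 147.6, -100.3, 181.7]
scene [48.8, 93.6, 47.1, 128.2]
th: scene med/std top wrist
80  144/58  168/6  176/61
83  121/46  168/5  92/53
86  137/32  169/5  88/36
89  154/14  170/5  114/24
92  169/3  170/5  120/7
95  173/0  171/6  118/2
98  171/0  171/5  115/1
101  164/4  171/5  110/14
104  139/25  171/5  126/56
107  90/36  170/5  172/58
110  54/27  170/5  169/57
113  48/14  169/5  114/56
116  48/6  169/5  86/57
119  47/2  169/5  83/46
122  47/0  169/5  20/31
125  47/0  167/5  20/29
128  47/0  167/6  18/27
131  47/0  166/6  20/23
134  47/0  165/6  18/20
137  47/0  164/6  18/14
140  47/0  164/6  17/8
143  47/0  163/7  18/2
146  47/0  162/7  17/4
149  47/0  159/7  17/4
152  47/0  157/7  17/4
155  47/0  154/7  14/3
158  47/0  152/6  11/4
161  47/0  150/6  10/5
164  47/0  148/6  10/3
167  47/0  147/5  10/2
170  47/0  143/4  10/4
173  47/0  141/3  9/3
176  47/0  140/2  10/4
179  47/0  137/1  9/5
182  47/0  136/1  11/6
185  47/0  134/1  14/8
188  47/0  131/0  15/3
191  47/0  130/0  16/4
194  47/0  129/0  17/9
197  47/0  128/0  18/7
```

The pointer is still on its mark, the lever stands at about 96.5° (across the pipe, on the stop), and the arm is clear of everything.

```bash
python3 -c "
from cell import robot
print(robot.job_done())"
```

```text
the job is handed in; nothing more can be done
None
```

The job is handed in: the large dial's pointer is on the half-scale mark, about 0.3° short of its centre and not past it. The valve lever is against its stop, fully across its pipe, and I didn't re-check the loose parts by camera after the last push, though nothing came near them.

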